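# Clamp a gel tray in its casting stand

## Task

Lay the loose clear gel tray flat in the bed of the casting stand, push it home against the end gate and let go. Then turn the cam wheel clockwise until you feel the sliding gate take up against the tray, and from there just two divisions more on the scale behind the wheel, so that the gaskets seal without bowing the tray. Leave the other things on the bench where they are.

Things in the scene. Friction and masses are not known exactly. Their poses are not given: they have to be found in the camera images.
- gel_tray: the loose tray: a clear mini-gel tray, 100 (its x) x 60 (y) x 24 mm (z), 0.12 kg, open on top and at both short ends (the gates close these): a 4 mm floor and two 4 mm side walls along x with comb slots. Origin: centre of its underside. Either end may go first. Take it across its 60 mm width at mid-length, fingertips about 5 mm above its underside.
- stand: casting stand, fixed: cream base 260 (x) x 104 (y) mm, top 22 mm above the bench. Origin on the bench under its centre; x runs from the cam wheel (axis at x = -85 mm, the robot's end) over sliding gate and bed to the fixed end gate (gasket face at x = 90 mm, 32 mm tall). Both gaskets are upright for 13 mm above the bed, then lean back as a lead-in.
- bed (a point): on the bed's surface, 22 mm above the bench, 40 mm along +x from the stand's origin, axes as the stand's: the origin of a tray that is home, its end against the end gate, lies here. Side guides, tops 33 mm above the bench, stand 21 to 39 mm before and after it along x, 65 mm apart across y; between them the tray's sides are free for fingers. Backed off, the bed is 2.5 to 7 mm longer than the tray.
- gate: sliding gate, cream, 74 mm wide, 32 mm tall; at wheel 0 its origin is 57 mm before point bed, on the bed; the wheel moves it towards the tray, 3 mm per rad. Its grey gasket, on a carrier set by two screws, stands 0 to 3.9 mm beyond this origin: that setting is not measured, so the take-up must be felt. It comes between 1.0 and 2.3 rad of the wheel, at 25 N (preload); then about 14 N per mm.
- cam_wheel (a joint): turn of the wheel in rad: 0 backed off, growing clockwise seen from above, stop at 3.14. Scale: 13 marks, 12 divisions of 15 degrees (0.262 rad); the pointer is at the first mark (left) at 0. It stays where it is left, by friction of 0.20 N m (at rest this may remain in the hand either way). At take-up the resisting torque steps by 0.075 N m, then grows about 0.13 N m per rad.
- wheel_grip (a point): on the wheel's vertical axis, 76 mm above the bench, in the wing to grip: an upright black bar 50 mm long, 12 mm thick, 51 to 83 mm above the bench, on the black wheel disc (60 mm across). Its x axis points along the wing towards the pointer, y across the wing, z up. Pinch the wing across its 12 mm from above and turn it about this axis.
- pointer_tip (a point): tip of the small white pointer that projects under the wheel's rim over the scale ledge, 40.5 mm from the axis in the direction of the wing, 39.5 mm above the bench; it sweeps the far side of the wheel, from 90 degrees left of the stand's +x (wheel 0) to 90 degrees right of it.
- dish: a bystander, to be left alone: single flat clear petri dish, 64 mm across, 15 mm high; origin at the centre of its underside
- tube_rack: a bystander, to be left alone: blue micro-tube rack, 58 x 90 x 40 mm; origin at the centre of its underside
- beaker: a bystander, to be left alone: small clear beaker, 52 mm across, 56 mm tall; origin at the centre of its underside
- petri: a bystander, to be left alone: stack of clear petri dishes, 64 mm across, 45 mm tall; origin at the centre of its underside
- tape_roll: a bystander, to be left alone: roll of yellow label tape lying flat, 72 mm across, 13 mm high; origin at the centre of its underside
- timer: a bystander, to be left alone: small white lab timer, 60 x 64 x 18 mm; origin at the centre of its underside
- forceps: a bystander, to be left alone: steel forceps lying flat, 118 mm long, 10 mm high; origin at the centre of its underside
Things that resemble listed ones, but are neither listed nor needed, are in the scene too. Several things have the shape of the gel_tray; the one meant has the colours described above.

How it is judged:
By the outcome, as a careful person would: the job done as asked, in the order asked, and still so for the second after the job is handed in, with the robot touching nothing.
It also fails if it takes over 67 s, if anything falls off the work surface, if the arm or the gripper's body presses on something with over 40 N, if the wrist force passes 120 N, or if a joint passes its speed limit or range.

## Robot

A 6-joint arm with a two-finger parallel gripper is mounted at the origin on a cart in front of the work surface, level with it; the furniture and walls round the work are solid. World frame = base frame: x ahead of the robot, y to its left, z up, the work surface at z = 0. Lengths are in m, angles in rad, forces in N, time in s.
With the tool pointing down it reaches from about 0.375 to 0.9 m from the base axis. Payload 3.1 kg.
Tool frame: the origin (TCP) lies between the finger pads; the fingertips stand 17 mm ahead of it and the grasp point (between the pads) lies 2 mm behind it (robot.nose_length is the distance from the TCP to the fingertips, in m); z points along the fingers, y is the line along which they close (so a half turn about z gives the same grasp; the last joint's range is limited). The gripper opens to 87 mm and grips with 3 to 60 N. Pads are 19 mm wide; open, the fingers measure 117 mm over their backs; the gripper's body (75 mm by 190 mm) begins 51 mm behind the grasp point.
Start: joints at [-1.313, 0.527, 1.433, -0, 1.181, -0.178], TCP at [0.264, -0.567, 0.24] pointing down, gripper open.
Joint ranges: [-3.08, 3.08], [-0.75, 2.2], [0.22, 2.44], [-1.43, 4.57], [0, 2.65], [-2.85, 2.85]. Speed limits (rad/s): [2.79, 2.79, 3.14, 3.14, 3.14, 3.14].

## Interface

Orientations are given as a unit quaternion [x, y, z, w].
In Python, from rig import robot, cams gives the robot as it stands.
- The arm moves only by the shell command python3 -m pendant 'ROWS' [FORCE]. ROWS is JSON, a list of rows, each an object with "jaw": the opening, from 0 (shut) to 1 (fully open); "linear": the shift along the tool's x, y, z in cm, a list of three; "twist": the turn about the tool's z in degrees. A call has 1 to 12 rows; each row shifts and turns the commanded pose from where the row before left it, along the tool's axes as they then stand; what a row does not reach is not made up. A row lasts 1/12 s, in which the tool goes at most 41.7 mm and 7.16 degrees, less where a joint would pass 70% of its speed; a pose out of reach is approached as far as the arm can. A call is refused whole if a number of a shift passes 4.17 or a number of a turn 7.16, either way. A call with a gripper value outside its range is refused whole. The fingers move at their own pace and stop on an object; FORCE is the grip in N (left out, the last holds). Time passes only in rows, so rows that do not move let the fingers close. It gives the time, the measured TCP pose, the force, the opening and the grip force at its end, in the units of the state.
- robot.get_obs(): the state, without advancing time (a new reading comes with each control period).
- cams.camera(name): name is "side" or "top"; returns a dict with "color" (384x512x3 uint8, blue, green, red), "depth" (384x512 float32, m along the optical axis (not along the pixel's ray), 0 where there is no reading), "fov_y" (degrees; the focal length in pixels is half the picture's height over the tangent of half this angle, whatever the lens; pixels are square), "cx", "cy" (the principal point, pixels), "view" (4x4, takes a point from world to camera coordinates). Camera axes: x right, y down, z forward; pixel columns grow to the right and rows downward; lengths in m; the calibration is good to about 2 mm. A picture is of the moment at which its call begins.
- robot.hand_in(): hands the job in; it is judged then, once.
The state is a dict: "time": time; "q": joint angles; "joint_velocities": joint speeds; "joint_torque": joint torques, N m; "position": TCP position; "tool_rot": TCP orientation; "ft_force": force on the tool from outside, world axes, zero at the start; "moment": the same for the moment, N m; "grip_width": finger opening in m; "grip_force": force on a finger pad.
Only numpy, scipy, OpenCV 4.12 (cv2) and the standard library are available. Lean on these libraries where they do the work, as an engineer would, in place of code of your own. Each camera call takes 0.05 s, during which the arm holds its last target. There are 200 camera calls.

## Working session

There is one attempt and no reset: what is moved stays moved. The work goes in short steps, Python scripts to look and compute and a shell command to move; the robot and the scene stay as the last step left them, time stands still between calls to the robot, and variables do not carry over. Pictures are saved under pics/ and viewed, at most 10 in all, crops included, and the job is handed in when it is done.

```bash
ls; mkdir -p pics
python3 - <<'E'
from rig import robot,cams
import cv2,numpy as np
for n in("top","side"):
    c=cams.camera(n); np.savez(f"pics/{n}0.npz",**c); cv2.imwrite(f"pics/{n}0.png",cv2.resize(c["color"],(800,600),interpolation=cv2.INTER_CUBIC))
    print(n,c["fov_y"],c["cx"],c["cy"],c["view"].round(4).tolist(),(c["depth"]==0).mean())
o=robot.get_obs();print(o)
E
```

```text
pics
top 48.939358898792186 259.1701663625777 188.61743120838324 [[0.0011, -0.9999, -0.0131, 0.1026], [-0.9939, 0.0004, -0.1107, 0.532], [0.1107, 0.0131, -0.9938, 1.6102], [0.0, 0.0, 0.0, 1.0]] 0.004053751627604167
side 54.21180765140493 251.42347275288247 187.90067607898206 [[-0.0549, -0.9984, 0.0141, 0.1045], [-0.8505, 0.0393, -0.5246, 0.4954], [0.5232, -0.0407, -0.8512, 1.0406], [0.0, 0.0, 0.0, 1.0]] 0.0040130615234375
{'time': 0.1, 'q': array([-1.31349523e+00,  5.28392265e-01,  1.43376099e+00, -9.96338455e-06,
        1.18139264e+00, -1.78500552e-01]), 'joint_velocities': array([-0.00101277, -0.00286972, -0.00330442,  0.00072887,  0.00139901,
        0.0012747 ]), 'joint_torque': array([-9.96748749e-04, -4.40988564e+01, -1.77150500e+01,  6.34464598e-02,
        5.34113555e-02, -4.05483433e-05]), 'position': array([ 0.26369973, -0.56596324,  0.23866193]), 'tool_rot': array([ 9.76352526e-01,  2.16182311e-01, -4.30724576e-05, -9.75680643e-04]), 'ft_force': array([-0.17166862, -0.20619025,  0.37711052]), 'moment': array([-0.00672829,  0.02417036, -0.02157677]), 'grip_force': 0.0, 'grip_width': 0.08671145918106313}
```

View pics/top0.png

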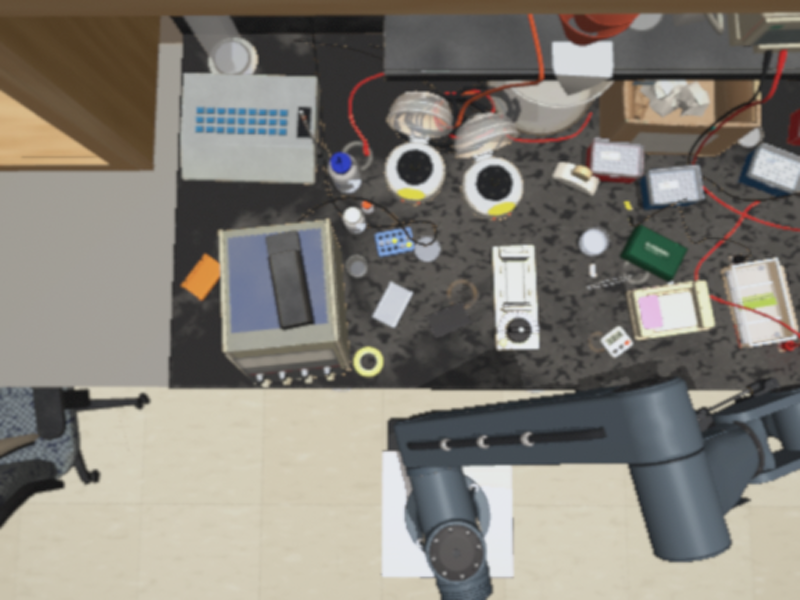

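View pics/side0.png

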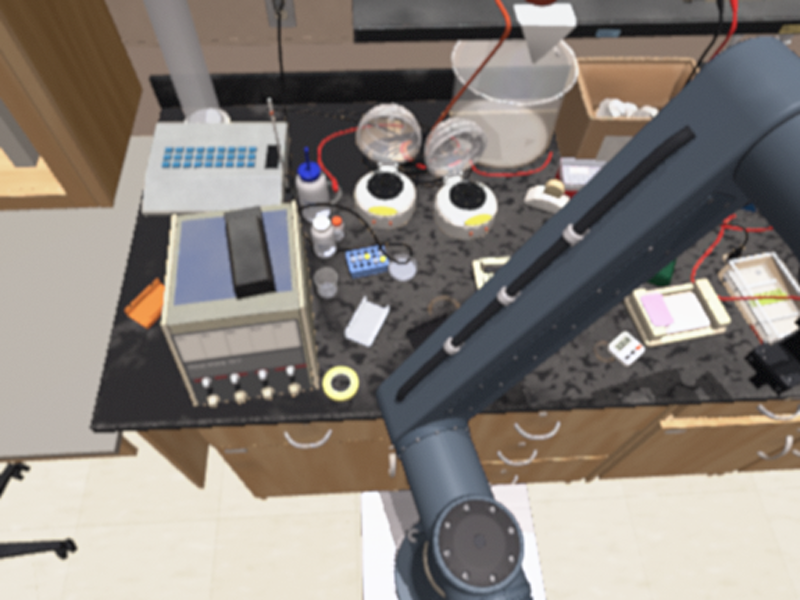

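Top view: the clear tray is at about (392,305), the stand at (515,298) with its wheel at (518,330) facing the robot. The look-alikes are orange (200,277), green (655,252) and dark (450,320).

```bash
cat > h.py <<'E'
import numpy as np,cv2
def K(c):
    return 192/np.tan(np.radians(c["fov_y"])/2)
def ray(c,uv,z):
    uv=np.atleast_2d(uv).astype(float);f=K(c);V=np.array(c["view"]);R=V[:3,:3];o=-R.T@V[:3,3]
    d=np.c_[(uv[:,0]-c["cx"])/f,(uv[:,1]-c["cy"])/f,np.ones(len(uv))]@R
    return o+d*((z-o[2])/d[:,2])[:,None]
def pix(c,p):
    V=np.array(c["view"]);p=np.atleast_2d(p)@V[:3,:3].T+V[:3,3]
    return p[:,:2]/p[:,2:]*K(c)+[float(c["cx"]),float(c["cy"])]
def cloud(c):
    h,w=c["depth"].shape;u,v=np.meshgrid(np.arange(w),np.arange(h));f=K(c);d=c["depth"];V=np.array(c["view"])
    P=np.dstack([(u-c["cx"])/f*d,(v-c["cy"])/f*d,d]);return (P-V[:3,3])@V[:3,:3]
def rect(xy):
    (cx,cy),(a,b),t=cv2.minAreaRect((xy*1000).astype(np.float32))
    if a<b:a,b,t=b,a,t+90
    return [round(float(x),1) for x in (cx,cy,a,b,(t+90)%180-90)]
def blob(m,seed,r=8):
    n,l=cv2.connectedComponents(m.astype(np.uint8));s=l[seed[1]-r:seed[1]+r,seed[0]-r:seed[0]+r];s=s[s>0]
    return l==np.bincount(s).argmax()
E
python3 - <<'E'
from h import *
c=np.load("pics/top0.npz");im=c["color"];g=im.min(2).astype(int);P=cloud(c)
for name,seed,z,th in(("tray",(251,195),.024,110),("stand",(330,165),.022,110)):
    for t in(90,th,140):
        b=blob(g>t,seed);v,u=np.where(b);q=ray(c,np.c_[u,v],z)
        print(name,t,b.sum(),rect(q[:,:2]),"depthz",np.percentile(P[b][:,2],[5,50,95]).round(4))
a=im[130:240,225:360];cv2.imwrite("pics/crop0.png",cv2.resize(a,None,fx=5.4,fy=5.4,interpolation=cv2.INTER_CUBIC))
E
```

```text
tray 90 505 [509.0, 135.1, 110.3, 71.8, -26.4] depthz [-0.0034  0.0045  0.0247]
tray 110 461 [509.0, 135.2, 103.2, 68.3, -26.5] depthz [-0.0029  0.0049  0.0251]
tray 140 419 [509.4, 135.9, 99.8, 62.9, -26.4] depthz [-0.0022  0.0053  0.0254]
stand 90 1793 [529.6, -171.3, 271.0, 113.4, 1.4] depthz [-0.0004  0.0234  0.0517]
stand 110 1685 [529.8, -172.4, 264.4, 110.1, 1.6] depthz [0.0016 0.0236 0.0513]
stand 140 1553 [528.3, -171.2, 261.0, 105.8, 1.6] depthz [0.0156 0.0238 0.0513]
```

View pics/crop0.png

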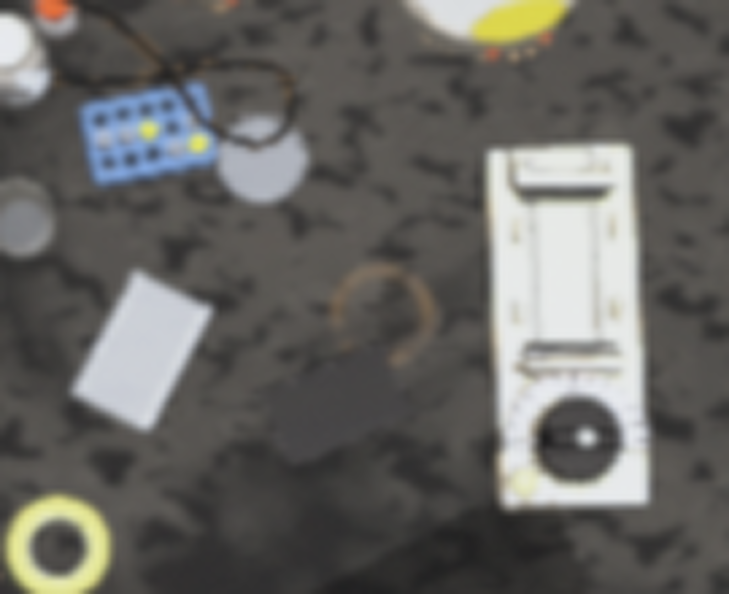

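Run:
```python
from h import *
c=np.load("pics/top0.npz");im=c["color"];g=im.max(2).astype(int);P=cloud(c)
V=c["view"];print("cam",(-V[:3,:3].T@V[:3,3]).round(3))
# wheel: dark pixels in the stand around (331,211)
m=np.zeros(g.shape,bool);m[200:224,320:345]=True
for t in(60,90,120):
    b=blob((g<t)&m,(331,211),4);v,u=np.where(b);q=ray(c,np.c_[u,v],.051);print("wheel",t,b.sum(),q.mean(0).round(4),(q.max(0)-q.min(0)).round(4))
# tall things near tray
w=(P[...,2]>.05)&(abs(P[...,0]-.5)<.2)&(P[...,1]>.1)&(P[...,1]<.45)
n,l,s,ce=cv2.connectedComponentsWithStats(w.astype(np.uint8))
for i in range(1,n):
    if s[i,4]>15:p=P[l==i];print(s[i].tolist(),np.percentile(p,2,0).round(3),np.percentile(p,98,0).round(3))
p=P[w&(P[...,0]<.65)];
for x in np.arange(.38,.66,.03):
    k=p[abs(p[:,0]-x)<.015];print(round(x,2),np.sort(k[:,1])[:3].round(3) if len(k) else None)
# stand profile along its axis
for x in np.arange(-.13,.131,.01):
    k=P[(abs(P[...,0]-.529-x)<.005)&(abs(P[...,1]+.172)<.03)];print(round(x,3),np.percentile(k[:,2],[10,50,90]).round(3))
# brightness left/right edges of stand rows, subpixel
gg=im.mean(2)
for r in range(160,222,6):
    a=gg[r,305:355];i=np.where(a>130)[0];L,R=i[0],i[-1]
    l0=L-(a[L]-130)/(a[L]-a[L-1]);r0=R+(a[R]-130)/(a[R]-a[R+1])
    print(r,ray(c,[[305+l0,r],[305+r0,r]],.022)[:,:2].round(4).tolist(),a[max(0,L-3):L+4].astype(int))
```

```text
cam [0.35  0.081 1.66 ]
wheel 60 13 [ 0.4435 -0.1547  0.051 ] [0.0114 0.019  0.    ]
wheel 90 149 [ 0.4432 -0.1716  0.051 ] [0.0533 0.0498 0.    ]
wheel 120 180 [ 0.4437 -0.1721  0.051 ] [0.0533 0.0573 0.    ]
[154, 140, 71, 108, 6281] [0.33  0.243 0.076] [0.663 0.446 0.294]
[222, 142, 10, 6, 32] [0.692 0.211 0.055] [0.7   0.242 0.098]
[222, 163, 13, 7, 20] [0.605 0.199 0.05 ] [0.629 0.246 0.06 ]
0.38 [0.236 0.236 0.236]
0.41 [0.238 0.238 0.238]
0.44 [0.241 0.241 0.241]
0.47 [0.244 0.244 0.244]
0.5 [0.247 0.247 0.248]
0.53 [0.25 0.25 0.25]
0.56 [0.254 0.254 0.254]
0.59 [0.199 0.199 0.203]
0.62 [0.199 0.199 0.2  ]
0.65 [0.263 0.263 0.263]
-0.13 [-0.003  0.018  0.024]
-0.12 [0.019 0.023 0.029]
-0.11 [0.021 0.027 0.054]
-0.1 [0.031 0.053 0.057]
-0.09 [0.047 0.075 0.085]
-0.08 [0.042 0.081 0.087]
-0.07 [0.047 0.052 0.057]
-0.06 [0.021 0.044 0.054]
-0.05 [0.028 0.034 0.04 ]
-0.04 [0.022 0.035 0.048]
-0.03 [0.042 0.054 0.058]
-0.02 [0.038 0.042 0.049]
-0.01 [0.018 0.023 0.034]
-0.0 [0.017 0.021 0.025]
0.01 [0.017 0.022 0.028]
0.02 [0.018 0.022 0.027]
0.03 [0.018 0.022 0.026]
0.04 [0.016 0.
[... 336 characters left out ...]
219, -0.2229]] [ 74  66  90 160 217 230 230]
172 [[0.5983, -0.1157], [0.5982, -0.2241]] [ 83  83  88 131 194 226 229]
178 [[0.5745, -0.1168], [0.5745, -0.2245]] [ 73  71 104 177 225 232 232]
184 [[0.5509, -0.117], [0.5508, -0.2244]] [ 71  67  94 169 222 231 231]
190 [[0.5273, -0.1166], [0.5273, -0.2262]] [ 81  81 101 163 219 230 228]
196 [[0.5038, -0.1185], [0.5038, -0.2269]] [ 59  74 128 195 227 229 219]
202 [[0.4804, -0.1192], [0.4804, -0.2263]] [ 82  81 108 178 225 231 223]
208 [[0.4571, -0.1198], [0.4571, -0.2272]] [ 81  80  99 157 202 211 222]
214 [[0.4338, -0.1204], [0.4338, -0.2291]] [ 54  50  78 146 210 229 231]
220 [[0.4106, -0.1214], [0.4107, -0.2287]] [ 64  77 123 176 204 209 215]
```

```bash
cat >> h.py <<'E'
def to(x,y,z,yawdeg):
    """remaining move in tool axes (cm) at CURRENT yaw and after twist, plus twist deg; tool points down"""
    from rig import robot
    from scipy.spatial.transform import Rotation as Ro
    o=robot.get_obs();R=Ro.from_quat(o["tool_rot"]).as_matrix();p=o["position"]
    yaw=np.degrees(np.arctan2(R[1,0],R[0,0]));tw=(yaw-yawdeg+180)%360-180
    d=np.array([x,y,z])-p;t=np.radians(yawdeg);R2=np.array([[np.cos(t),np.sin(t),0],[np.sin(t),-np.cos(t),0],[0,0,-1]])
    print("t",round(o["time"],2),"p",p.round(4),"yaw",yaw.round(2),"q",o["q"].round(2),"F",o["ft_force"].round(1),"M",o["moment"].round(3),"grip",round(o["grip_width"],4),round(o["grip_force"],1))
    print("tilt z",R[:,2].round(4),"twist",tw.round(2),"move now(cm)",(R.T@d*100).round(2),"after twist",(R2.T@d*100).round(2))
E
python3 -m pendant '[{"jaw":1,"linear":[0,0,0],"twist":7},{"jaw":1,"linear":[0,0,0],"twist":7},{"jaw":1,"linear":[0,0,0],"twist":7},{"jaw":1,"linear":[0,0,0],"twist":7},{"jaw":1,"linear":[0,0,0],"twist":7},{"jaw":1,"linear":[0,0,0],"twist":7},{"jaw":1,"linear":[0,0,0],"twist":7},{"jaw":1,"linear":[0,0,0],"twist":2.4},{"jaw":1,"linear":[-0.2,-2,0],"twist":0},{"jaw":1,"linear":[-0.5,-3.9,0],"twist":0},{"jaw":1,"linear":[-0.5,-3.9,0],"twist":0},{"jaw":1,"linear":[-0.5,-3.9,0],"twist":0}]'
python3 -m pendant '[{"jaw":1,"linear":[-0.5,-3.9,0],"twist":0},{"jaw":1,"linear":[-0.5,-3.9,0],"twist":0},{"jaw":1,"linear":[-0.5,-3.9,0],"twist":0},{"jaw":1,"linear":[-0.5,-3.9,0],"twist":0},{"jaw":1,"linear":[-0.5,-3.9,0],"twist":0},{"jaw":1,"linear":[-0.5,-3.9,0],"twist":0},{"jaw":1,"linear":[-0.5,-3.9,0],"twist":0},{"jaw":1,"linear":[-0.5,-3.9,0],"twist":0},{"jaw":1,"linear":[-0.5,-3.9,0],"twist":0},{"jaw":1,"linear":[-0.5,-3.9,0],"twist":0},{"jaw":1,"linear":[-0.5,-3.9,0],"twist":0},{"jaw":1,"linear":[0,0,0],"twist":0}]'
python3 -c "
from h import *;to(.509,.136,.12,-26.4)
from rig import cams
for n in('top','side'):
    c=cams.camera(n);np.savez(f'pics/{n}1.npz',**c);cv2.imwrite(f'pics/{n}1.png',cv2.resize(c['color'],(800,600),interpolation=cv2.INTER_CUBIC))
"
```

```text
time: 1.1
position: [0.3095, -0.4347, 0.2389]
tool_rot: [0.973, -0.229, -0.0, -0.001]
ft_force: [0.9, -1.0, -0.7]
grip_width: 0.0872
grip_force: 0.0
time: 2.1
position: [0.452, -0.0216, 0.2395]
tool_rot: [0.974, -0.225, -0.0, -0.001]
ft_force: [-0.2, -1.2, -0.5]
grip_width: 0.087
grip_force: 0.0
t 2.1 p [ 0.452  -0.0216  0.2395] yaw -26.01 q [-0.3   0.3   1.85  0.    1.    1.73] F [-0.2 -1.2 -0.5] M [ 0.054 -0.003  0.055] grip 0.087 0.0
tilt z [ 5.0e-04  2.8e-03 -1.0e+00] twist 0.39 move now(cm) [ -1.78 -16.63  12.  ] after twist [ -1.91 -16.65  11.95]
```

View side1.

View pics/side1.png

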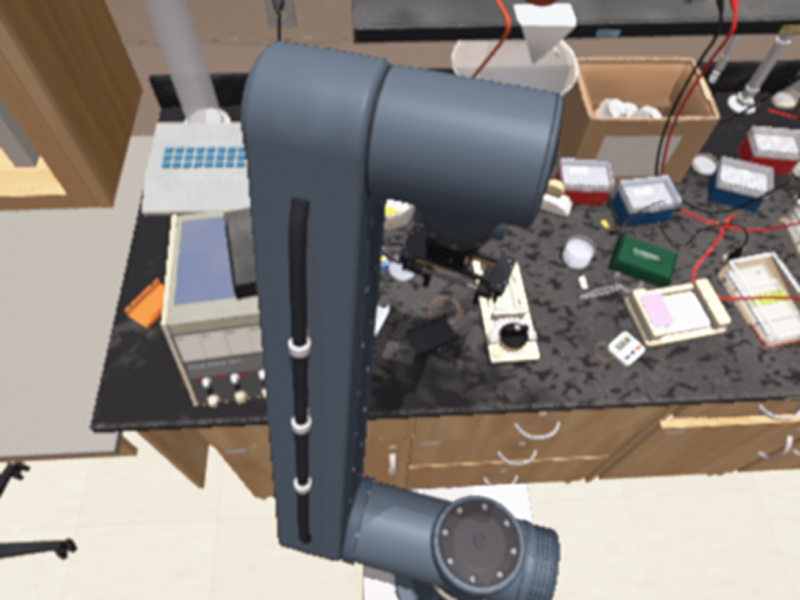

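```bash
python3 -m pendant '[{"jaw":1,"linear":[-0.2,-2,0],"twist":0.4},{"jaw":1,"linear":[-0.4,-3.6,0],"twist":0},{"jaw":1,"linear":[-0.4,-3.6,0],"twist":0},{"jaw":1,"linear":[-0.4,-3.6,0],"twist":0},{"jaw":1,"linear":[-0.3,-2.6,0],"twist":0},{"jaw":1,"linear":[-0.2,-1.2,0],"twist":0},{"jaw":1,"linear":[0,0,0],"twist":0},{"jaw":1,"linear":[0,0,0],"twist":0}]'
python3 -c "
from h import *;to(.509,.136,.022,-26.4)"
```

```text
time: 2.87
position: [0.5088, 0.1277, 0.2392]
tool_rot: [0.973, -0.232, -0.001, 0.001]
ft_force: [-0.1, 0.8, 0.7]
grip_width: 0.0871
grip_force: 0.0
t 2.87 p [0.5088 0.1277 0.2392] yaw -26.85 q [ 0.03  0.39  1.68 -0.    1.07  2.07] F [-0.1  0.8  0.7] M [ 0.167 -0.012  0.021] grip 0.0871 0.0
tilt z [-0.0014 -0.0011 -1.    ] twist -0.45 move now(cm) [-0.34 -0.78 21.71] after twist [-0.35 -0.75 21.72]
```

```bash
python3 -c "
from h import *
from rig import cams
out=[]
for n in('top','side'):
    c=cams.camera(n);np.savez(f'pics/{n}2.npz',**c);out.append(cv2.resize(c['color'],(400,300)))
    P=cloud(c)
    w=(P[...,2]>.3)&(c['depth']>0)&(P[...,0]<.75)&(P[...,0]>-.1)&(P[...,1]<.5)
    for x in np.arange(0,.75,.07):
        k=P[w&(abs(P[...,0]-x)<.035)]
        if len(k)>5: print(n,round(x,2),'y',np.percentile(k[:,1],[1,99]).round(3),'z',np.percentile(k[:,2],[1,50,99]).round(3))
cv2.imwrite('pics/both2.png',np.hstack(out))
"
```

```text
top 0.0 y [-0.103  0.251] z [0.312 0.334 0.518]
top 0.07 y [-0.098  0.258] z [0.301 0.398 0.706]
top 0.14 y [0.164 0.262] z [0.585 0.778 0.845]
top 0.21 y [0.057 0.268] z [0.839 0.864 0.871]
top 0.28 y [0.06  0.266] z [0.731 0.834 0.861]
top 0.35 y [0.07  0.174] z [0.606 0.698 0.745]
top 0.42 y [0.058 0.179] z [0.316 0.624 0.651]
top 0.49 y [0.036 0.215] z [0.309 0.561 0.601]
top 0.56 y [0.07 0.22] z [0.332 0.555 0.566]
side 0.0 y [-0.102  0.258] z [0.314 0.344 0.54 ]
side 0.07 y [-0.08   0.262] z [0.303 0.601 0.714]
side 0.14 y [0.105 0.264] z [0.603 0.781 0.84 ]
side 0.21 y [0.058 0.267] z [0.756 0.856 0.867]
side 0.28 y [0.061 0.23 ] z [0.627 0.855 0.86 ]
side 0.35 y [0.077 0.164] z [0.56  0.572 0.619]
side 0.42 y [0.051 0.099] z [0.3   0.325 0.336]
side 0.49 y [0.033 0.221] z [0.302 0.332 0.394]
side 0.56 y [0.183 0.221] z [0.328 0.333 0.335]
```

View pics/both2.png

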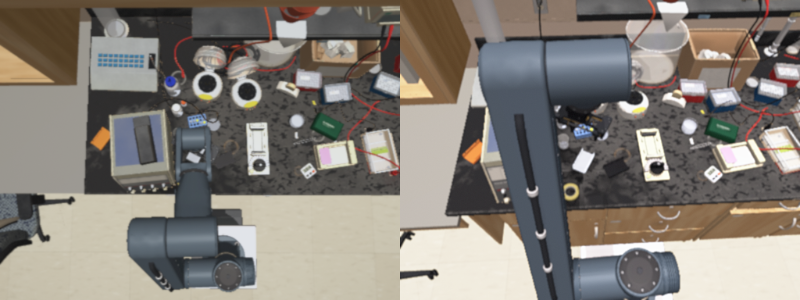

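Both views: the arm keeps to y < 0.22, clear of the box on the left (face at 0.25). Tray at (583,160) and stand at (652,155) are visible in the side half.

Run:
```python
from h import *
c=np.load("pics/side2.npz");im=c["color"];gg=im.mean(2);g=im.min(2)
V=c["view"];print("cam",(-V[:3,:3].T@V[:3,3]).round(3))
def edges(z,x,y0,y1,t=130):
    ys=np.arange(y0,y1,-.0005);p=pix(c,np.c_[np.full(len(ys),x),ys,np.full(len(ys),z)]).astype(np.float32)
    a=cv2.remap(gg.astype(np.float32),p[:,0],p[:,1],cv2.INTER_LINEAR).ravel();i=np.where(a>t)[0];return ys[i[0]],ys[i[-1]]
for x in np.arange(.42,.66,.03):print("stand",round(x,2),np.round(edges(.022,x,-.08,-.26),4))
ca=np.load("pics/top2.npz");
for x in(.46,.5,.54,.58,.62):
    gg=ca["color"].mean(2);cc=c;c=ca;print("top",x,np.round(edges(.022,x,-.08,-.26),4));c=cc;gg=im.mean(2)
def edgex(c,gg,y,x0,x1,z=.022,t=130):
    xs=np.arange(x0,x1,.0005);p=pix(c,np.c_[xs,np.full(len(xs),y),np.full(len(xs),z)]).astype(np.float32)
    a=cv2.remap(gg.astype(np.float32),p[:,0],p[:,1],cv2.INTER_LINEAR).ravel();i=np.where(a>t)[0];return xs[i[0]],xs[i[-1]]
for y in(-.13,-.15,-.17,-.19,-.21):print(y,"side",np.round(edgex(c,im.mean(2),y,.36,.72),4),"top",np.round(edgex(ca,ca["color"].mean(2),y,.36,.72),4))
for n,cc in(("side",c),("top",np.load("pics/top0.npz"))):
  s=pix(cc,[.509,.136,.01])[0].astype(int)
  for t in (110,130):
    b=blob(cc["color"].min(2)>t,tuple(s));v,u=np.where(b)
    print(n,t,[rect(ray(cc,np.c_[u,v],z)[:,:2]) for z in(0.,.024)])
```

```text
cam [-0.117  0.127  1.144]
stand 0.42 [-0.121  -0.2295]
stand 0.45 [-0.1225 -0.2305]
stand 0.48 [-0.119  -0.2275]
stand 0.51 [-0.1175 -0.227 ]
stand 0.54 [-0.117  -0.2265]
stand 0.57 [-0.116 -0.225]
stand 0.6 [-0.115  -0.2245]
stand 0.63 [-0.1145 -0.224 ]
stand 0.66 [-0.1205 -0.221 ]
top 0.46 [-0.12   -0.2265]
top 0.5 [-0.119 -0.226]
top 0.54 [-0.117  -0.2245]
top 0.58 [-0.1175 -0.224 ]
top 0.62 [-0.115  -0.2225]
-0.13 side [0.3935 0.6615] top [0.3955 0.657 ]
-0.15 side [0.3945 0.666 ] top [0.3965 0.6595]
-0.17 side [0.3945 0.6655] top [0.398  0.6605]
-0.19 side [0.3955 0.666 ] top [0.3985 0.661 ]
-0.21 side [0.396  0.6655] top [0.398 0.662]
side 110 [[518.5, 135.3, 116.8, 72.0, -27.4], [505.2, 135.1, 114.4, 70.5, -27.4]]
side 130 [[518.1, 135.2, 114.5, 69.8, -27.4], [504.8, 135.0, 112.1, 68.3, -27.4]]
top 110 [[511.4, 136.0, 104.7, 69.3, -26.5], [509.0, 135.2, 103.2, 68.3, -26.5]]
top 130 [[511.3, 135.9, 104.8, 65.8, -26.4], [509.0, 135.1, 103.2, 64.8, -26.4]]
```

```bash
python3 -m pendant '[{"jaw":1,"linear":[-0.2,-0.4,2],"twist":0},{"jaw":1,"linear":[-0.1,-0.3,3],"twist":0},{"jaw":1,"linear":[0,0,3],"twist":0},{"jaw":1,"linear":[0,0,3],"twist":0},{"jaw":1,"linear":[0,0,2],"twist":0},{"jaw":1,"linear":[0,0,1],"twist":0},{"jaw":1,"linear":[0,0,0],"twist":0},{"jaw":1,"linear":[0,0,0],"twist":0}]'
python3 -c "
from h import *;to(.510,.1355,.022,-26.8)"
```

```text
time: 3.63
position: [0.5098, 0.1357, 0.0998]
tool_rot: [0.973, -0.233, -0.0, 0.0]
ft_force: [0.6, -0.1, 0.2]
grip_width: 0.0865
grip_force: 0.0
t 3.63 p [0.5098 0.1357 0.0998] yaw -26.92 q [ 0.05  0.61  1.79 -0.    0.73  2.09] F [ 0.6 -0.1  0.2] M [0.065 0.038 0.001] grip 0.0865 0.0
tilt z [-2.e-04 -1.e-04 -1.e+00] twist -0.12 move now(cm) [0.03 0.01 7.78] after twist [0.03 0.01 7.78]
```

```bash
python3 -m pendant '[{"jaw":1,"linear":[0,0,1.5],"twist":0},{"jaw":1,"linear":[0,0,2],"twist":0},{"jaw":1,"linear":[0,0,2],"twist":0},{"jaw":1,"linear":[0,0,1.2],"twist":0},{"jaw":1,"linear":[0,0,0.7],"twist":0},{"jaw":1,"linear":[0,0,0.4],"twist":0},{"jaw":1,"linear":[0,0,0],"twist":0},{"jaw":0.5,"linear":[0,0,0],"twist":0},{"jaw":0.5,"linear":[0,0,0],"twist":0},{"jaw":0.5,"linear":[0,0,0],"twist":0},{"jaw":0.5,"linear":[0,0,0],"twist":0},{"jaw":0.5,"linear":[0,0,0],"twist":0}]' 15
python3 -c "
from h import *;to(.510,.1355,.12,-26.8)"
```

```text
time: 4.63
position: [0.5098, 0.1367, 0.022]
tool_rot: [0.973, -0.232, 0.0, -0.0]
ft_force: [0.1, -0.1, -0.3]
grip_width: 0.0616
grip_force: 0.0
t 4.63 p [0.5098 0.1367 0.022 ] yaw -26.83 q [0.05 0.75 1.82 0.   0.56 2.09] F [ 0.1 -0.1 -0.3] M [ 0.134 -0.006 -0.012] grip 0.0616 0.0
tilt z [ 7.e-04  0.e+00 -1.e+00] twist -0.03 move now(cm) [ 0.08  0.1  -9.8 ] after twist [ 0.07  0.1  -9.8 ]
```

```bash
python3 -m pendant '[{"jaw":0.4,"linear":[0,0,0],"twist":0},{"jaw":0.4,"linear":[0,0,0],"twist":0},{"jaw":0.4,"linear":[0,0,0],"twist":0},{"jaw":0.4,"linear":[0,0,0],"twist":0},{"jaw":0.4,"linear":[0,0,-0.5],"twist":0},{"jaw":0.4,"linear":[0,0,-1.5],"twist":0},{"jaw":0.4,"linear":[0,0,-2.5],"twist":0},{"jaw":0.4,"linear":[0,0,-3],"twist":0},{"jaw":0.4,"linear":[0,0,-2.5],"twist":0},{"jaw":0.4,"linear":[0,0,-1],"twist":0},{"jaw":0.4,"linear":[0,0,0],"twist":0}]' 15
python3 -c "
from h import *;to(.567,-.172,.125,1.7)"
```

```text
time: 5.55
position: [0.5111, 0.1369, 0.1336]
tool_rot: [0.973, -0.232, 0.002, -0.001]
ft_force: [0.1, -0.1, -1.2]
grip_width: 0.0601
grip_force: 15.0
t 5.55 p [0.5111 0.1369 0.1336] yaw -26.82 q [0.05 0.55 1.77 0.   0.81 2.09] F [ 0.1 -0.1 -1.2] M [0.012 0.076 0.043] grip 0.0601 15.0
tilt z [ 5.2e-03  3.0e-04 -1.0e+00] twist -28.52 move now(cm) [18.92 25.05  0.88] after twist [ 4.67 31.04  0.86]
```

```bash
python3 -m pendant '[{"jaw":0.4,"linear":[0,0,0],"twist":-6.5},{"jaw":0.4,"linear":[0,0,0],"twist":-7},{"jaw":0.4,"linear":[0,0,0],"twist":-7},{"jaw":0.4,"linear":[0,0,0],"twist":-5},{"jaw":0.4,"linear":[0.2,1.5,0],"twist":-3},{"jaw":0.4,"linear":[0.5,3.2,0],"twist":0},{"jaw":0.4,"linear":[0.5,3.5,0],"twist":0},{"jaw":0.4,"linear":[0.5,3.5,0],"twist":0},{"jaw":0.4,"linear":[0.5,3.5,0],"twist":0},{"jaw":0.4,"linear":[0.5,3.5,0],"twist":0},{"jaw":0.4,"linear":[0.5,3.5,0],"twist":0},{"jaw":0.4,"linear":[0.5,3.2,0],"twist":0}]'
python3 -m pendant '[{"jaw":0.4,"linear":[0.5,2.6,0],"twist":0},{"jaw":0.4,"linear":[0.3,1.6,0],"twist":0},{"jaw":0.4,"linear":[0,0.7,0],"twist":0},{"jaw":0.4,"linear":[0,0,0],"twist":0},{"jaw":0.4,"linear":[0,0,0],"twist":0},{"jaw":0.4,"linear":[0,0,0],"twist":0}]'
python3 -c "
from h import *;to(.567,-.172,.125,1.7)
from rig import cams
out=[]
for n in('top','side'):
    c=cams.camera(n);np.savez(f'pics/{n}3.npz',**c);u,v=pix(c,[.54,-.17,.06])[0].astype(int)
    out.append(cv2.resize(c['color'][v-50:v+50,u-50:u+50],(400,400),interpolation=cv2.INTER_CUBIC))
cv2.imwrite('pics/both3.png',np.hstack(out))
"
```

```text
time: 6.55
position: [0.5521, -0.1179, 0.1293]
tool_rot: [1.0, 0.014, -0.002, -0.001]
ft_force: [0.2, -0.4, -1.1]
grip_width: 0.0598
grip_force: 15.0
time: 7.05
position: [0.5616, -0.1629, 0.131]
tool_rot: [1.0, 0.015, -0.001, -0.001]
ft_force: [0.1, -0.3, -1.0]
grip_width: 0.06
grip_force: 15.0
t 7.05 p [ 0.5616 -0.1629  0.131 ] yaw 1.75 q [-0.47  0.62  1.63  0.    0.9   1.07] F [ 0.1 -0.3 -1. ] M [-0.016  0.028  0.043] grip 0.06 15.0
tilt z [-0.0022  0.0017 -1.    ] twist 0.05 move now(cm) [0.51 0.93 0.59] after twist [0.51 0.93 0.6 ]
```

View pics/both3.png

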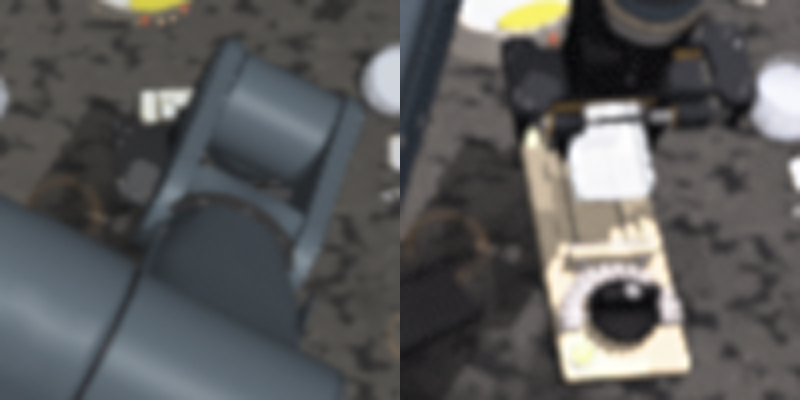

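```bash
python3 -m pendant '[{"jaw":0.4,"linear":[0.3,0.5,1],"twist":0},{"jaw":0.4,"linear":[0.2,0.4,1.5],"twist":0},{"jaw":0.4,"linear":[0,0,1.2],"twist":0},{"jaw":0.4,"linear":[0,0,0.5],"twist":0},{"jaw":0.4,"linear":[0,0,0],"twist":0},{"jaw":0.4,"linear":[0,0,0],"twist":0}]'
cat > m4.py <<'E'
from h import *
from rig import cams
import sys
k=sys.argv[1];to(.567,-.172,.087,1.7)
c=cams.camera('side');np.savez(f'pics/side{k}.npz',**c);u,v=pix(c,[.53,-.17,.05])[0].astype(int)
cv2.imwrite(f'pics/side{k}.png',cv2.resize(c['color'][v-37:v+38,u-40:u+40],(800,750),interpolation=cv2.INTER_CUBIC)[:600] if 0 else cv2.resize(c['color'][v-37:v+38,u-40:u+40],(640,600),interpolation=cv2.INTER_CUBIC))
print("crop origin",u-40,v-37,"x8")
E
python3 m4.py 4
```

```text
time: 7.65
position: [0.5675, -0.1734, 0.0889]
tool_rot: [1.0, 0.015, -0.001, -0.0]
ft_force: [-0.3, 0.3, -1.4]
grip_width: 0.0597
grip_force: 15.0
t 7.65 p [ 0.5675 -0.1734  0.0889] yaw 1.68 q [-0.48  0.69  1.63  0.    0.82  1.06] F [-0.3  0.3 -1.4] M [ 0.049  0.014 -0.05 ] grip 0.0597 15.0
tilt z [-1.4e-03  8.0e-04 -1.0e+00] twist -0.02 move now(cm) [-0.04 -0.14  0.19] after twist [-0.04 -0.14  0.19]
crop origin 283 154 x8
```

View pics/side4.png

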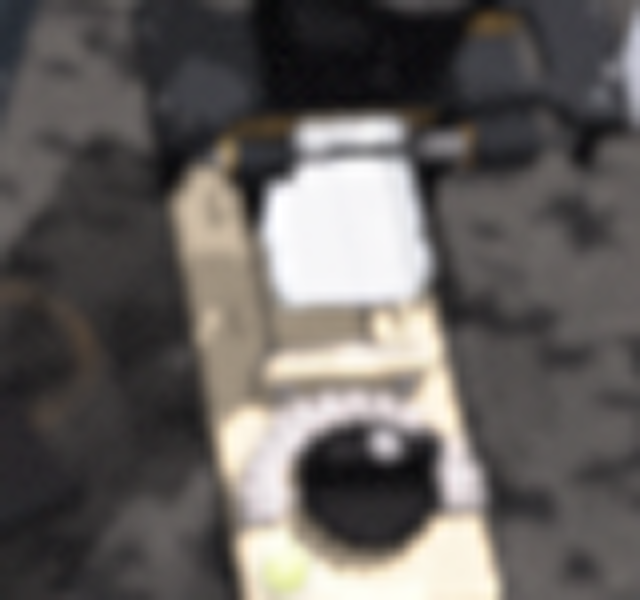

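Run:
```python
from h import *
c=np.load("pics/side4.npz");im=c["color"].astype(np.float32);gg=im.mean(2)
u0,v0=283,154
# tray rows
for r in(255,280):
    y=v0+r/8;xs=np.arange(u0+26,u0+60,.1).astype(np.float32);a=cv2.remap(gg,xs,np.full_like(xs,y),cv2.INTER_LINEAR).ravel();b=cv2.remap(im[...,0],xs,np.full_like(xs,y),cv2.INTER_LINEAR).ravel()
    i=np.where(b>170)[0];print("tray",r,xs[i[0]],xs[i[-1]])
    for x in (.52,.53):print(x,"pred L bottom",pix(c,[x,-.1734+.03,.067])[0].round(2),"R top",pix(c,[x,-.1734-.03,.091])[0].round(2),"R bot",pix(c,[x,-.1734-.03,.067])[0].round(2))
# gate rows
for r in(345,352,360,368):
    y=v0+r/8;xs=np.arange(u0+26,u0+60,.1).astype(np.float32);a=cv2.remap(gg,xs,np.full_like(xs,y),cv2.INTER_LINEAR).ravel()
    s=np.gradient(a);j=np.argsort(-s)[:3];print("gate",r,"rise",xs[j],"fall",xs[np.argsort(s)[:3]],a[::10].astype(int))
st=np.array([.529,-.173,0]);t=np.radians(1.7)
for gx in(-17,-27):
  print("pred gate",gx,[pix(c,[st[0]+np.cos(t)*gx/1e3-np.sin(t)*gy/1e3,st[1]+np.sin(t)*gx/1e3+np.cos(t)*gy/1e3,.054])[0].round(2).tolist() for gy in(37,-37)])
```

```text
tray 255 316.2 336.0
0.52 pred L bottom [316.86 191.58] R top [335.98 187.13] R bot [334.51 190.88]
0.53 pred L bottom [316.43 189.05] R top [335.46 184.58] R bot [334.01 188.35]
tray 280 316.7 335.2
0.52 pred L bottom [316.86 191.58] R top [335.98 187.13] R bot [334.51 190.88]
0.53 pred L bottom [316.43 189.05] R top [335.46 184.58] R bot [334.01 188.35]
gate 345 rise [317.3 317.2 317.7] fall [337.3 337.2 337.8] [141 144 143 142 142 141 130 114 126 150 162 165 169 175 182 192 208 220
 222 214 208 215 222 223 222 227 236 240 224 155  91  81  85  86]
gate 352 rise [316.7 316.8 317.3] fall [337.3 337.2 337.8] [137 144 143 144 143 139 129 134 164 194 206 205 209 214 218 223 234 241
 242 240 236 232 231 230 229 232 236 236 219 155  95  79  83  85]
gate 360 rise [316.2 316.3 316.8] fall [338.7 338.8 338.2] [134 144 143 143 141 134 132 166 209 228 232 230 231 232 231 232 239 242
 241 240 237 230 223 219 216 214 214 217 210 164 107  79  80  84]
gate 368 rise [315.2 315.3 315.8] fall [338.8 338.7 338.2] [132 142 144 143 137 125 134 174 210 218 217 214 212 209 206 206 208 211
 210 208 205 193 181 171 169 167 172 200 217 191 126  81  81  83]
pred gate -17 [[314.61, 195.95], [336.15, 194.52]]
pred gate -27 [[315.12, 198.51], [336.75, 197.06]]
```

Run:
```python
from h import *
for k in("side2","side4","top2","top0"):
    c=np.load(f"pics/{k}.npz");s=pix(c,[.444,-.175,.051])[0];r=11
    g=c["color"].max(2).astype(int);yy,xx=np.mgrid[:384,:512];m=(np.hypot(xx-s[0],yy-s[1])<r)
    for t in(80,110):
        b=blob((g<t)&m,tuple(s.astype(int)),4);v,u=np.where(b)
        q=ray(c,np.c_[u,v],.051);lo,hi=q.min(0),q.max(0);print(k,t,b.sum(),"mid",((lo+hi)/2).round(4)[:2],"ext",(hi-lo).round(4)[:2],"near rim x",lo[0].round(4))
```

```text
side2 80 191 mid [ 0.4388 -0.1735] ext [0.0524 0.0555] near rim x 0.4126
side2 110 219 mid [ 0.4404 -0.174 ] ext [0.0561 0.0611] near rim x 0.4123
side4 80 197 mid [ 0.4405 -0.1748] ext [0.0557 0.0582] near rim x 0.4126
side4 110 226 mid [ 0.4405 -0.174 ] ext [0.0563 0.0611] near rim x 0.4123
top2 80 134 mid [ 0.4419 -0.1729] ext [0.0495 0.0497] near rim x 0.4172
top2 110 174 mid [ 0.4438 -0.1729] ext [0.0533 0.0572] near rim x 0.4171
top0 80 116 mid [ 0.4438 -0.1729] ext [0.0457 0.0497] near rim x 0.4209
top0 110 169 mid [ 0.4438 -0.1729] ext [0.0533 0.0572] near rim x 0.4171
```

```bash
python3 -m pendant '[{"jaw":0.4,"linear":[-0.1,-0.12,1],"twist":0},{"jaw":0.4,"linear":[0,0,1.2],"twist":0},{"jaw":0.4,"linear":[0,0,0.7],"twist":0},{"jaw":0.4,"linear":[0,0,0.2],"twist":0},{"jaw":0.4,"linear":[0,0,0.2],"twist":0},{"jaw":0.4,"linear":[0,0,0.2],"twist":0},{"jaw":0.4,"linear":[0,0,0],"twist":0},{"jaw":0.4,"linear":[0,0,0],"twist":0}]'
python3 -c "
from h import *;to(.566,-.1722,.044,1.7)"
```

```text
time: 8.37
position: [0.567, -0.1727, 0.0546]
tool_rot: [1.0, 0.015, 0.0, 0.0]
ft_force: [-0.4, 0.0, -2.5]
grip_width: 0.0598
grip_force: 15.0
t 8.37 p [ 0.567  -0.1727  0.0546] yaw 1.67 q [-0.48  0.74  1.65 -0.    0.75  1.06] F [-0.4  0.  -2.5] M [ 0.022  0.007 -0.008] grip 0.0598 15.0
tilt z [ 3.e-04 -2.e-04 -1.e+00] twist -0.03 move now(cm) [-0.1  -0.06  1.06] after twist [-0.1  -0.06  1.06]
```

```bash
python3 -m pendant '[{"jaw":0.4,"linear":[-0.05,-0.03,0.2],"twist":0},{"jaw":0.4,"linear":[0,0,0.2],"twist":0},{"jaw":0.4,"linear":[0,0,0.2],"twist":0},{"jaw":0.4,"linear":[0,0,0],"twist":0},{"jaw":0.4,"linear":[0,0,0],"twist":0}]'
python3 -c "
from h import *;to(.566,-.1722,.044,1.7)"
```

```text
time: 8.78
position: [0.5662, -0.1723, 0.0484]
tool_rot: [1.0, 0.015, -0.0, -0.0]
ft_force: [-0.3, -0.8, -2.0]
grip_width: 0.06
grip_force: 15.0
t 8.78 p [ 0.5662 -0.1723  0.0484] yaw 1.67 q [-0.48  0.75  1.65 -0.    0.74  1.06] F [-0.3 -0.8 -2. ] M [ 0.042  0.039 -0.038] grip 0.06 15.0
tilt z [-3.e-04  2.e-04 -1.e+00] twist -0.03 move now(cm) [-0.02 -0.01  0.44] after twist [-0.02 -0.01  0.44]
```

Sliding in between the guides without force. Continue down to the bed.

```bash
python3 -m pendant '[{"jaw":0.4,"linear":[0,0,0.15],"twist":0},{"jaw":0.4,"linear":[0,0,0.15],"twist":0},{"jaw":0.4,"linear":[0,0,0.1],"twist":0},{"jaw":0.4,"linear":[0,0,0],"twist":0},{"jaw":0.4,"linear":[0,0,0],"twist":0}]'
python3 -c "
from h import *;to(.566,-.1722,.044,1.7)"
```

```text
time: 9.2
position: [0.5663, -0.1723, 0.0444]
tool_rot: [1.0, 0.015, -0.0, -0.0]
ft_force: [1.1, 0.2, -1.2]
grip_width: 0.0601
grip_force: 15.0
t 9.2 p [ 0.5663 -0.1723  0.0444] yaw 1.67 q [-0.48  0.76  1.65  0.    0.73  1.06] F [ 1.1  0.2 -1.2] M [ 0.005  0.066 -0.014] grip 0.0601 15.0
tilt z [-2.e-04  1.e-04 -1.e+00] twist -0.03 move now(cm) [-0.03 -0.01  0.04] after twist [-0.03 -0.01  0.04]
```

```bash
python3 -m pendant '[{"jaw":0.4,"linear":[0,0,0.06],"twist":0},{"jaw":0.4,"linear":[0.1,0,0],"twist":0},{"jaw":0.4,"linear":[0,0,0],"twist":0},{"jaw":0.4,"linear":[0.1,0,0],"twist":0},{"jaw":0.4,"linear":[0,0,0],"twist":0}]'
python3 -c "
from h import *;to(.568,-.1722,.044,1.7)"
python3 -m pendant '[{"jaw":0.4,"linear":[0.05,0,0],"twist":0},{"jaw":0.4,"linear":[0.05,0,0],"twist":0},{"jaw":0.4,"linear":[0,0,0],"twist":0},{"jaw":0.4,"linear":[0,0,0],"twist":0}]'
```

```text
time: 9.62
position: [0.5673, -0.1723, 0.044]
tool_rot: [1.0, 0.015, -0.001, -0.0]
ft_force: [-4.4, -1.3, 0.9]
grip_width: 0.0597
grip_force: 15.0
t 9.62 p [ 0.5673 -0.1723  0.044 ] yaw 1.7 q [-0.48  0.76  1.65 -0.    0.74  1.06] F [-4.4 -1.3  0.9] M [-0.32   0.649 -0.077] grip 0.0597 15.0
tilt z [-2.4e-03  2.0e-04 -1.0e+00] twist -0.0 move now(cm) [ 0.07 -0.01 -0.  ] after twist [ 0.07 -0.01 -0.  ]
time: 9.95
position: [0.5674, -0.1723, 0.044]
tool_rot: [1.0, 0.015, -0.002, -0.0]
ft_force: [-6.6, -1.8, 2.2]
grip_width: 0.0599
grip_force: 15.0
```

```bash
python3 -m pendant '[{"jaw":0.4,"linear":[0.05,0,0],"twist":0},{"jaw":0.4,"linear":[0,0,0],"twist":0},{"jaw":0.9,"linear":[0,0,0],"twist":0},{"jaw":0.9,"linear":[0,0,0],"twist":0},{"jaw":0.9,"linear":[0,0,0],"twist":0},{"jaw":0.9,"linear":[0,0,0],"twist":0},{"jaw":0.9,"linear":[0,0,-0.5],"twist":0},{"jaw":0.9,"linear":[0,0,-1.5],"twist":0},{"jaw":0.9,"linear":[0,0,-3],"twist":0},{"jaw":0.9,"linear":[0,0,-4],"twist":0},{"jaw":0.9,"linear":[0,0,-4],"twist":0},{"jaw":0.9,"linear":[-2,-2,-3],"twist":0}]'
python3 -m pendant '[{"jaw":0.9,"linear":[-1,-4,0],"twist":-7},{"jaw":0.9,"linear":[-1,-4,0],"twist":-7},{"jaw":0.9,"linear":[-1,-4,0],"twist":-7},{"jaw":0.9,"linear":[0,-4,0],"twist":-7},{"jaw":0.9,"linear":[0,0,0],"twist":0},{"jaw":0.9,"linear":[0,0,0],"twist":0},{"jaw":0.9,"linear":[0,0,0],"twist":0}]'
cat > v.py <<'E'
from h import *
from rig import cams
import sys
k=sys.argv[1];to(.443,-.1745,.12,91.7);out=[]
for n in('top','side'):
    c=cams.camera(n);np.savez(f'pics/{n}{k}.npz',**c);u,v=pix(c,[.53,-.17,.03])[0].astype(int)
    out.append(cv2.resize(c['color'][v-45:v+45,u-30:u+30],(400,600),interpolation=cv2.INTER_CUBIC));print(u-30,v-45)
cv2.imwrite(f'pics/v{k}.png',np.hstack(out))
E
python3 v.py 5
```

```text
time: 10.95
position: [0.5548, -0.1569, 0.2082]
tool_rot: [1.0, 0.014, 0.006, 0.003]
ft_force: [1.3, -0.4, 1.5]
grip_width: 0.0783
grip_force: 0.0
time: 11.53
position: [0.4873, -0.0024, 0.2046]
tool_rot: [0.967, 0.256, 0.001, 0.001]
ft_force: [0.1, -1.0, 0.0]
grip_width: 0.0779
grip_force: 0.0
t 11.53 p [ 0.4873 -0.0024  0.2046] yaw 29.69 q [-0.23  0.39  1.81 -0.    0.93  0.82] F [ 0.1 -1.   0. ] M [-0.012 -0.004 -0.026] grip 0.0779 0.0
tilt z [ 2.4e-03 -8.0e-04 -1.0e+00] twist -62.01 move now(cm) [-12.39  12.74   8.46] after twist [-17.07  -4.94   8.46]
299 144
292 149
```

View pics/v5.png

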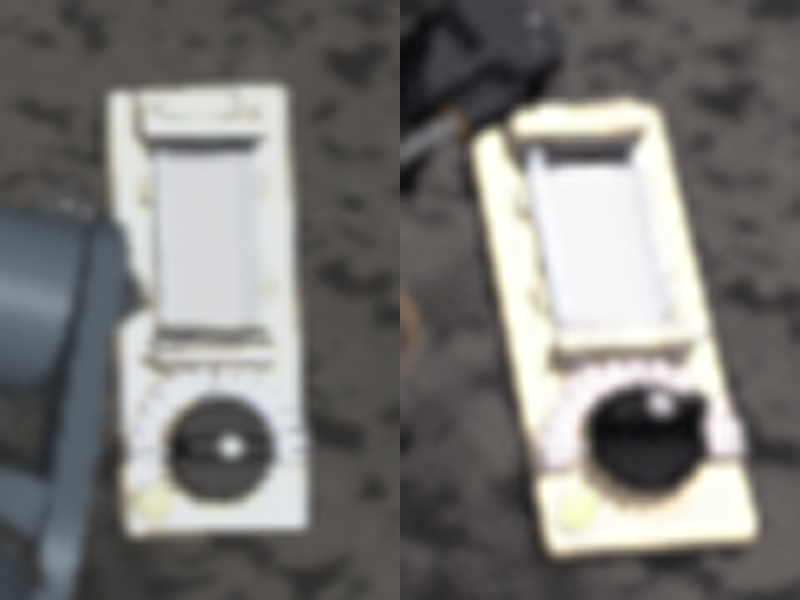

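Run:
```python
from h import *
for k in("top5","top0","side5"):
    c=np.load(f"pics/{k}.npz");P=cloud(c);w=(P[...,2]>.066)&(P[...,2]<.1)&(np.hypot(P[...,0]-.443,P[...,1]+.174)<.04)
    q=P[w];print(k,w.sum(),q.mean(0).round(4),rect(q[:,:2]))
```

```text
top5 54 [ 0.4437 -0.1747  0.0813] [443.9, -175.0, 51.1, 11.6, -89.9]
top0 53 [ 0.4437 -0.1751  0.0821] [444.0, -175.5, 48.5, 11.7, -89.3]
side5 79 [ 0.4435 -0.1748  0.0776] [445.4, -175.0, 49.6, 13.6, -88.7]
```

```bash
python3 -m pendant '[{"jaw":0.9,"linear":[0,0,0],"twist":-7},{"jaw":0.9,"linear":[0,0,0],"twist":-7},{"jaw":0.9,"linear":[0,0,0],"twist":-7},{"jaw":0.9,"linear":[0,0,0],"twist":-7},{"jaw":0.9,"linear":[0,0,0],"twist":-7},{"jaw":0.7,"linear":[0,0,0],"twist":-7},{"jaw":0.5,"linear":[0,0,0],"twist":-7},{"jaw":0.5,"linear":[-1.5,-0.5,0],"twist":-7},{"jaw":0.5,"linear":[-3,-1,0],"twist":-6},{"jaw":0.5,"linear":[-3.5,-1,0],"twist":0},{"jaw":0.5,"linear":[-3.5,-1,0],"twist":0},{"jaw":0.5,"linear":[-3,-1,0],"twist":0}]'
python3 -m pendant '[{"jaw":0.5,"linear":[-1.8,-0.4,1],"twist":0},{"jaw":0.5,"linear":[-0.7,0,2],"twist":0},{"jaw":0.5,"linear":[0,0,2],"twist":0},{"jaw":0.5,"linear":[0,0,1],"twist":0},{"jaw":0.5,"linear":[0,0,0],"twist":0},{"jaw":0.5,"linear":[0,0,0],"twist":0}]'
python3 -c "
from h import *;to(.4428,-.1742,.12,91.7)"
```

```text
time: 12.63
position: [0.4395, -0.1497, 0.204]
tool_rot: [0.698, 0.717, 0.0, 0.001]
ft_force: [0.6, -0.1, 0.1]
grip_width: 0.0457
grip_force: 0.0
time: 13.13
position: [0.436, -0.1724, 0.1435]
tool_rot: [0.698, 0.717, -0.0, -0.0]
ft_force: [-0.0, -0.6, -0.6]
grip_width: 0.0436
grip_force: 0.0
t 13.13 p [ 0.436  -0.1724  0.1435] yaw 91.54 q [-0.62  0.48  1.91  0.    0.75 -0.64] F [-0.  -0.6 -0.6] M [-0.015 -0.107 -0.006] grip 0.0436 0.0
tilt z [-8.e-04  6.e-04 -1.e+00] twist -0.16 move now(cm) [-0.2   0.68  2.35] after twist [-0.2   0.68  2.35]
```

```bash
python3 -m pendant '[{"jaw":0.5,"linear":[-0.28,0.77,1.5],"twist":-0.2},{"jaw":0.5,"linear":[0,0,2],"twist":0},{"jaw":0.5,"linear":[0,0,2],"twist":0},{"jaw":0.5,"linear":[0,0,1],"twist":0},{"jaw":0.5,"linear":[0,0,0.4],"twist":0},{"jaw":0.5,"linear":[0,0,0],"twist":0},{"jaw":0.5,"linear":[0,0,0],"twist":0}]'
python3 -c "
from h import *;to(.4437,-.1750,.074,91.7)"
```

```text
time: 13.72
position: [0.4445, -0.1744, 0.0757]
tool_rot: [0.696, 0.718, 0.0, 0.001]
ft_force: [0.2, 0.3, -1.0]
grip_width: 0.0439
grip_force: 0.0
t 13.72 p [ 0.4445 -0.1744  0.0757] yaw 91.86 q [-0.61  0.62  1.93  0.    0.59 -0.64] F [ 0.2  0.3 -1. ] M [ 0.022 -0.126  0.041] grip 0.0439 0.0
tilt z [ 0.0014 -0.001  -1.    ] twist 0.16 move now(cm) [-0.06 -0.08  0.17] after twist [-0.06 -0.08  0.17]
```

```bash
python3 -m pendant '[{"jaw":0.3,"linear":[-0.06,-0.08,0.15],"twist":0},{"jaw":0.08,"linear":[0,0,0],"twist":0},{"jaw":0.08,"linear":[0,0,0],"twist":0},{"jaw":0.08,"linear":[0,0,0],"twist":0},{"jaw":0.08,"linear":[0,0,0],"twist":0},{"jaw":0.08,"linear":[0,0,0],"twist":0},{"jaw":0.08,"linear":[0,0,0],"twist":0},{"jaw":0.08,"linear":[0,0,0],"twist":0}]' 40
python3 -c "
from h import *;to(.4437,-.1750,.074,91.7)"
```

```text
time: 14.38
position: [0.4456, -0.1747, 0.0738]
tool_rot: [0.696, 0.718, 0.002, 0.002]
ft_force: [6.4, 4.7, -1.6]
grip_width: 0.012
grip_force: 40.0
t 14.38 p [ 0.4456 -0.1747  0.0738] yaw 91.73 q [-0.61  0.62  1.93  0.    0.58 -0.64] F [ 6.4  4.7 -1.6] M [ 0.64  -1.003 -0.114] grip 0.012 40.0
tilt z [ 0.0055 -0.0012 -1.    ] twist 0.03 move now(cm) [-0.03 -0.19 -0.02] after twist [-0.03 -0.19 -0.02]
```

```bash
python3 -m pendant '[{"jaw":0.08,"linear":[0.04,0.2,0],"twist":0},{"jaw":0.08,"linear":[0,0,0],"twist":0},{"jaw":0.08,"linear":[0,0,0],"twist":0}]'
python3 -c "
from h import *;to(.4437,-.1750,.074,91.7)"
python3 -m pendant '[{"jaw":0.08,"linear":[0,0,0],"twist":3},{"jaw":0.08,"linear":[0,0,0],"twist":3},{"jaw":0.08,"linear":[0,0,0],"twist":3},{"jaw":0.08,"linear":[0,0,0],"twist":3},{"jaw":0.08,"linear":[0,0,0],"twist":3},{"jaw":0.08,"linear":[0,0,0],"twist":0},{"jaw":0.08,"linear":[0,0,0],"twist":0}]'
python3 -c "
from h import *;to(.4437,-.1750,.074,91.7)"
```

```text
time: 14.63
position: [0.4457, -0.1746, 0.0738]
tool_rot: [0.696, 0.718, 0.0, 0.001]
ft_force: [1.4, -0.4, 2.3]
grip_width: 0.012
grip_force: 40.0
t 14.63 p [ 0.4457 -0.1746  0.0738] yaw 91.85 q [-0.61  0.62  1.93  0.    0.58 -0.64] F [ 1.4 -0.4  2.3] M [-0.242 -0.289 -0.122] grip 0.012 40.0
tilt z [ 0.0019 -0.0013 -1.    ] twist 0.15 move now(cm) [-0.03 -0.21 -0.02] after twist [-0.03 -0.21 -0.02]
time: 15.22
position: [0.4458, -0.1746, 0.0738]
tool_rot: [0.783, 0.622, 0.0, 0.001]
ft_force: [1.9, -0.3, 3.6]
grip_width: 0.0119
grip_force: 40.0
t 15.22 p [ 0.4458 -0.1746  0.0738] yaw 76.92 q [-0.61  0.62  1.93  0.    0.58 -0.38] F [ 1.9 -0.3  3.6] M [-0.287 -0.381 -0.084] grip 0.0119 40.0
tilt z [ 0.002  -0.0013 -1.    ] twist -14.78 move now(cm) [-0.09 -0.19 -0.02] after twist [-0.03 -0.21 -0.02]
```

```bash
cat > r.py <<'E'
import numpy as np
from rig import robot
from scipy.spatial.transform import Rotation as Ro
o=robot.get_obs();R=Ro.from_quat(o["tool_rot"]).as_matrix()
print("W%.2f t%.2f Mz %.3f tau6 %.3f tau1 %.2f F %s M %s grip %.1f"%(91.8-np.degrees(np.arctan2(R[1,0],R[0,0])),o["time"],o["moment"][2],o["joint_torque"][5],o["joint_torque"][0],o["ft_force"].round(1),o["moment"].round(2),o["grip_force"]))
E
python3 -m pendant '[{"jaw":0.08,"linear":[0,0,0],"twist":2.5},{"jaw":0.08,"linear":[0,0,0],"twist":2.5}]' >/dev/null; python3 r.py
python3 -m pendant '[{"jaw":0.08,"linear":[0,0,0],"twist":2.5},{"jaw":0.08,"linear":[0,0,0],"twist":2.5}]' >/dev/null; python3 r.py
python3 -m pendant '[{"jaw":0.08,"linear":[0,0,0],"twist":2.5},{"jaw":0.08,"linear":[0,0,0],"twist":2.5}]' >/dev/null; python3 r.py
python3 -m pendant '[{"jaw":0.08,"linear":[0,0,0],"twist":2.5},{"jaw":0.08,"linear":[0,0,0],"twist":2.5}]' >/dev/null; python3 r.py
python3 -m pendant '[{"jaw":0.08,"linear":[0,0,0],"twist":2.5},{"jaw":0.08,"linear":[0,0,0],"twist":2.5}]' >/dev/null; python3 r.py
python3 -m pendant '[{"jaw":0.08,"linear":[0,0,0],"twist":2.5},{"jaw":0.08,"linear":[0,0,0],"twist":2.5}]' >/dev/null; python3 r.py
python3 -m pendant '[{"jaw":0.08,"linear":[0,0,0],"twist":0},{"jaw":0.08,"linear":[0,0,0],"twist":0}]' >/dev/null; python3 r.py
```

```text
W19.92 t15.38 Mz 0.203 tau6 -0.151 tau1 -0.25 F [ 2.4 -0.7  2.5] M [-0.25 -0.36  0.2 ] grip 40.0
W24.92 t15.55 Mz 0.204 tau6 -0.133 tau1 -0.21 F [ 1.8 -0.8  2.9] M [-0.23 -0.38  0.2 ] grip 40.0
W29.91 t15.72 Mz 0.233 tau6 -0.133 tau1 -0.21 F [ 2.4 -1.4  3.2] M [-0.21 -0.4   0.23] grip 40.0
W34.92 t15.88 Mz 0.191 tau6 -0.133 tau1 -0.20 F [ 3.3 -1.4  3.8] M [-0.26 -0.34  0.19] grip 40.0
W39.91 t16.05 Mz 0.259 tau6 -0.133 tau1 -0.19 F [ 2.8 -1.4  3.5] M [-0.26 -0.33  0.26] grip 40.0
W44.92 t16.22 Mz 0.220 tau6 -0.133 tau1 -0.18 F [ 2.  -0.8  3.5] M [-0.2  -0.38  0.22] grip 40.0
W44.85 t16.38 Mz -0.042 tau6 -0.011 tau1 0.33 F [ 2.8 -1.9  3.7] M [-0.32 -0.41 -0.04] grip 40.0
```

```bash
p(){ python3 r.py | cut -c1-60; }
python3 -m pendant '[{"jaw":0.08,"linear":[0,0,0],"twist":2.5},{"jaw":0.08,"linear":[0,0,0],"twist":2.5}]' >/dev/null; p
python3 -m pendant '[{"jaw":0.08,"linear":[0,0,0],"twist":2.5}]' >/dev/null; p
python3 -m pendant '[{"jaw":0.08,"linear":[0,0,0],"twist":2.5}]' >/dev/null; p
python3 -m pendant '[{"jaw":0.08,"linear":[0,0,0],"twist":2.5}]' >/dev/null; p
python3 -m pendant '[{"jaw":0.08,"linear":[0,0,0],"twist":2.5}]' >/dev/null; p
python3 -m pendant '[{"jaw":0.08,"linear":[0,0,0],"twist":2.5}]' >/dev/null; p
python3 -m pendant '[{"jaw":0.08,"linear":[0,0,0],"twist":2.5}]' >/dev/null; p
python3 -m pendant '[{"jaw":0.08,"linear":[0,0,0],"twist":2.5}]' >/dev/null; p
```

```text
W49.91 t16.55 Mz 0.192 tau6 -0.152 tau1 -0.10 F [ 3.  -1.5  
W52.41 t16.63 Mz 0.240 tau6 -0.134 tau1 -0.07 F [ 2.9 -1.6  
W54.91 t16.72 Mz 0.207 tau6 -0.133 tau1 -0.05 F [ 3.1 -1.4  
W57.41 t16.80 Mz 0.134 tau6 -0.133 tau1 -0.05 F [ 3.2 -0.   
W59.91 t16.88 Mz 0.212 tau6 -0.126 tau1 -0.05 F [ 3.6 -2.3  
W62.40 t16.97 Mz 0.236 tau6 -0.113 tau1 -0.06 F [ 2.7 -1.6  
W64.90 t17.05 Mz 0.286 tau6 -0.082 tau1 -0.10 F [ 3.2 -1.7  
W67.39 t17.13 Mz 0.267 tau6 -0.053 tau1 -0.14 F [ 3.2 -2.
```

```bash
p(){ python3 r.py | cut -c1-80; }
python3 -m pendant '[{"jaw":0.08,"linear":[0,0,0],"twist":2.5}]' >/dev/null; p
python3 -m pendant '[{"jaw":0.08,"linear":[0,0,0],"twist":2.5}]' >/dev/null; p
python3 -m pendant '[{"jaw":0.08,"linear":[0,0,0],"twist":2.5}]' >/dev/null; p
python3 -m pendant '[{"jaw":0.08,"linear":[0,0,0],"twist":2.5}]' >/dev/null; p
```

```text
W69.88 t17.22 Mz 0.220 tau6 -0.050 tau1 -0.12 F [ 3.7 -1.1  4.5] M [-0.2  -0.35 
W72.38 t17.30 Mz 0.302 tau6 -0.045 tau1 -0.12 F [ 2.8 -2.3  4.4] M [-0.23 -0.4  
W74.88 t17.38 Mz 0.273 tau6 -0.040 tau1 -0.11 F [ 3.9 -1.3  4.1] M [-0.25 -0.35 
W77.38 t17.47 Mz 0.317 tau6 -0.034 tau1 -0.11 F [ 3.  -2.1  3.9] M [-0.3  -0.37
```

```bash
p(){ python3 r.py | cut -c1-90; }
python3 -m pendant '[{"jaw":0.08,"linear":[0,0,0],"twist":2.5},{"jaw":0.08,"linear":[0,0,0],"twist":2.5},{"jaw":0.08,"linear":[0,0,0],"twist":2.5}]' >/dev/null; p
python3 -m pendant '[{"jaw":0.08,"linear":[0,0,0],"twist":2.5},{"jaw":0.08,"linear":[0,0,0],"twist":2.5},{"jaw":0.08,"linear":[0,0,0],"twist":1.5}]' >/dev/null; p
python3 -m pendant '[{"jaw":0.08,"linear":[0,0,0],"twist":0},{"jaw":0.08,"linear":[0,0,0],"twist":0},{"jaw":0.08,"linear":[0,0,0],"twist":0}]' >/dev/null; p
```

```text
W84.87 t17.72 Mz 0.311 tau6 -0.018 tau1 -0.09 F [ 2.8 -2.   4.9] M [-0.25 -0.36  0.31] gri
W91.35 t17.97 Mz 0.326 tau6 0.221 tau1 -0.09 F [ 2.8 -1.7  3.5] M [-0.2  -0.35  0.33] grip
W91.34 t18.22 Mz 0.162 tau6 0.211 tau1 0.33 F [ 4.2 -3.2  5.7] M [-0.38 -0.37  0.16] grip
```

```bash
p(){ python3 r.py | cut -c1-90; }
python3 -m pendant '[{"jaw":0.08,"linear":[0,0,0],"twist":1.4},{"jaw":0.08,"linear":[0,0,0],"twist":1.3},{"jaw":0.08,"linear":[0,0,0],"twist":0},{"jaw":0.08,"linear":[0,0,0],"twist":0}]' >/dev/null; p
python3 -m pendant '[{"jaw":0.4,"linear":[0,0,0],"twist":0},{"jaw":0.5,"linear":[0,0,0],"twist":0},{"jaw":0.5,"linear":[0,0,0],"twist":0},{"jaw":0.5,"linear":[0,0,0],"twist":0},{"jaw":0.5,"linear":[0,0,-1],"twist":0},{"jaw":0.5,"linear":[0,0,-3],"twist":0},{"jaw":0.5,"linear":[0,0,-4],"twist":0},{"jaw":0.5,"linear":[0,0,-4],"twist":0},{"jaw":0.5,"linear":[0,-3,0],"twist":0},{"jaw":0.5,"linear":[0,-4,0],"twist":0},{"jaw":0.5,"linear":[0,-4,0],"twist":0},{"jaw":0.5,"linear":[0,-4,0],"twist":0}]'
python3 -m pendant '[{"jaw":0.5,"linear":[0,-3,0],"twist":0},{"jaw":0.5,"linear":[0,0,0],"twist":0},{"jaw":0.5,"linear":[0,0,0],"twist":0}]'
python3 v.py 6
```

```text
W94.04 t18.55 Mz 0.215 tau6 0.228 tau1 0.36 F [ 3.9 -2.9  5.9] M [-0.4  -0.39  0.22] grip 
time: 19.55
position: [0.4498, -0.0225, 0.1934]
tool_rot: [1.0, -0.021, -0.001, -0.0]
ft_force: [0.8, 0.8, -0.0]
grip_width: 0.0438
grip_force: 0.0
time: 19.8
position: [0.451, 0.0075, 0.1931]
tool_rot: [1.0, -0.018, -0.001, -0.0]
ft_force: [0.4, -1.0, 0.1]
grip_width: 0.0435
grip_force: 0.0
t 19.8 p [0.451  0.0075 0.1931] yaw -2.1 q [-0.23  0.37  1.9  -0.    0.87  1.38] F [ 0.4 -1.   0.1] M [ 0.012  0.019 -0.062] grip 0.0435 0.0
tilt z [-2.2e-03  3.0e-04 -1.0e+00] twist -93.8 move now(cm) [-0.12 18.22  7.3 ] after twist [-18.17  -1.34   7.31]
299 144
292 149
```

View pics/v6.png

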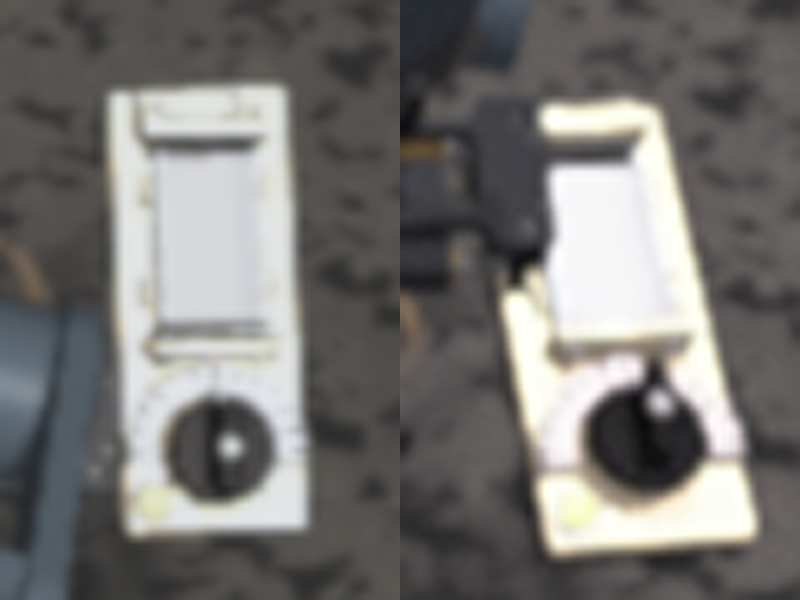

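The wing now points along the stand, about 94° of turn. The sliding gate is up against the tray, which lies flat against the end gate, and the robot is clear.

```bash
python3 -c "
from rig import robot;print(robot.hand_in())"
```

```text
the job is handed in; nothing more can be done
None
```

The tray lies flat against the end gate, and the cam wheel is at about 94°: two divisions past the take-up, which I felt as a rise between 58° and 67° and took as 64°. I handed the job in at about 20 s with the robot clear of everything; no result came back.

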